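Pull a battery pack off a handset and put it on charge

TASK

Pull the orange battery pack straight up off the handset in the service stand, against its detent, and stand it upright on the blue mat and let go, to change your grip from its narrow sides to its broad faces. Then set it upright and fully home in the empty charger bay, its brass contacts facing the bay's contact wall, and let go. Never let the pack drop or fall over, and leave the other packs and everything else on the bench where they are.

Things in the scene. Friction and masses are not known exactly. Their poses are not given: they have to be found in the camera images.
- pack: Orange battery pack, black band on top: upright block 30 (x) x 56 (y) x 110 mm (z), 0.26 kg. Origin: centre of the block's underside, z up. A grey T tongue with the brass contacts sticks 13 mm out of its -x face, 5 to 60 mm above the underside; above that both broad faces are flat. It starts slid onto the handset, held by a 12 to 20 N spring detent; it slides straight up, free after 65 mm.
- pack_contacts (a point): Centre of the contact face of the pack's tongue (neck 16 mm, head 32 mm wide, a 3 mm detent bump on each side): 28 mm along -x and 32.5 mm up from the pack's origin.
- stand: Fixed service stand, base 120 x 100 x 20 mm, a black handset (54 mm wide, top at 148 mm, knobs to 156 mm) clamped upright in it by yellow jaws, at the -x side of the pack. Origin: at bench level under the pack's centre, z up. The handset is 1.5 mm from the pack's broad -x face: only the narrow sides (across y) and the +x face can be reached while the pack is on.
- dock (a point): Where the pack's origin sits on the stand: top of its ledge, 40 mm above the bench. Axes as the stand.
- mat_top (a point): Centre of the top of the blue put-down mat, 150 (x) x 170 (y) x 3 mm, fixed flat on the bench.
- bay_free: Empty bay of the three-bay charger (green lamp; occupied ones red), fixed. White cheeks 64 mm apart across y, 5 mm thick, 126 mm high from its underside, which is 12 mm above the bench. Floor 10 mm up; black contact wall at the -x side (inner face x = -32 mm, top 35 mm up, brass strips); low lip at +x (inner face x = 19 mm, top 22 mm up). Origin: centre of underside, below the pack's place.
- bay_free_floor (a point): Where the pack's origin should come: on the empty bay's floor, 22 mm above the bench. Axes: -x to the contact wall, y from cheek to cheek, z up. The cheeks end 116 mm above this point, 6 mm above a pack that is home: a pack held by its narrow sides cannot be lowered in; the cheeks are 58 mm deep (x), and fingers on the broad faces pass between them.
- pack_a: Same make as the orange pack but grey with a blue band: 30 x 56 x 110 mm, standing in a bay. Origin: centre of its underside. Bystander, leave alone.
- pack_b: Same make as the orange pack but grey with a blue band: 30 x 56 x 110 mm, standing in a bay. Origin: centre of its underside. Bystander, leave alone.
- screwdriver: Orange-handled screwdriver, 190 mm, lying. Bystander.
- steel_mug: Steel cup, 80 mm across, 95 mm high, standing. Origin: centre of its underside. Bystander.
- radio_mic: Black hand microphone, 95 x 58 x 26 mm, lying. Bystander.
- solder_reel: White solder reel, 66 mm across, 46 mm high, standing. Bystander.
- marker: Blue and white marker pen, 130 x 14 x 14 mm, lying. Bystander.
Not all that is in view belongs to the job. What is shaped like the stand but purple is not meant.

How it is judged:
By the outcome, as a careful person would: the job done as asked, in the order asked, and still so for the second after the job is handed in, with the robot touching nothing.
It also fails if it takes over 56 s, if anything falls off the work surface, if the arm or the gripper's body presses on something with over 40 N, if the wrist force passes 120 N, or if a joint passes its speed limit or range.

ROBOT

A 7-joint arm with a two-finger parallel gripper is mounted at the origin on the work surface. World frame = base frame: x ahead of the robot, y to its left, z up, the work surface at z = 0. Lengths are in mm, angles in rad, forces in N, time in s.
With the tool pointing down it reaches from about 400 to 900 mm from the base axis. Payload 5.6 kg.
Tool frame: the origin (TCP) lies midway between the tips of the shut fingers; the grasp point (between the pads) lies 19 mm behind it; z points along the fingers, y is the line along which they close (so a half turn about z gives the same grasp; the last joint's range is limited). The gripper opens to 92 mm and grips with 3 to 60 N. Pads are 20 mm wide; open, the fingers measure 128 mm over their backs; the gripper's body (75 mm by 189 mm) begins 69 mm behind the grasp point.
Start: joints at [-1.366, 0.468, -0.012, 1.603, 0.006, 1.071, -0.056], TCP at [159.468, 630.142, 214.592] pointing down, gripper open.
Joint ranges: [-2.53, 2.53], [-0.31, 2.02], [-1.57, 1.55], [0.28, 2.44], [-1.29, 4.43], [0.15, 1.84], [-2.92, 2.92]. Speed limits (rad/s): [2.57, 2.57, 3.14, 3.14, 3.14, 3.14, 3.14].

INTERFACE

Orientations are given as a rotation vector (axis times angle).
In Python, from cell import robot, grip, kin, viewer gives the robot as it stands. Calls block until the motion is done:
- robot.movep(position, orientation): joint-space move of the TCP to a pose.
- robot.servo_line(position, feed=150, rotation=None): straight line of the TCP; rotation=None keeps the orientation; feed is the mean speed in mm/s.
- robot.goto_joints(angles): joint-space move.
- grip(opening, newtons=None): opening from 0.0 (shut) to 1.0 (fully open); newtons is the grip in N (None keeps the last); returns when the fingers have stopped.
- robot.hold(seconds).
- kin.ik(position, orientation): joint angles nearest the present ones, or None.
- robot.observe(): the state.
- viewer.read_camera(name): name is "scene" or "top" or "wrist"; returns the picture (480x640x3 uint8, red, green, blue); there is no depth.
- viewer.camera_info(name): a dict with "camera_matrix" (3x3 intrinsics, pixels), "R" (3x3) and "t" (3): a world point X has camera coordinates R X + t. Camera axes: x right, y down, z forward; pixel columns grow to the right and rows downward; lengths in mm; the calibration is good to about 2 mm. A picture is of the moment at which its call begins: read the wrist's pose just before it. camera_info takes no time and is no camera call; for the wrist camera it gives the pose at the moment of the call.
A pose or a line that the arm cannot do raises robot.IKError and nothing moves.
- robot.job_done(): hands the job in; it is judged then, once.
Trained networks look in the newest picture that a camera, given by its name, has taken for a name from the list of things; names that differ only in an ending like _2 or _b are one class to them, and where a whole thing is asked for, a point or a joint stands for the part that bears it (a point fixed in the world has none). Each returns a list of dicts, best first, with "confidence" (0 to 1); they miss things now and then, are a little off and sometimes report something else, mostly with a low value. They report only what shows in the picture. A call takes as long as a camera call. They do not tell look-alikes from the thing itself.
- viewer.silhouettes(name, camera): "mask" (480x640 bool, what is visible of it).
- viewer.pinpoint(name, camera): "at" ([x, y, z] in mm, in the coordinates of the camera as it stood for that picture, good to about 4 mm: a listed point, or the origin of a listed thing).
The state is a dict: "t": time; "joints": joint angles; "joint_velocities": joint speeds; "joint_torque": joint torques, N m; "tcp_pos": TCP position; "tcp_rot": TCP orientation; "contact_force": force on the tool from outside, world axes, zero at the start; "wrist_torque": the same for the moment, N m; "grip_width": opening from 0.0 (shut) to 1.0 (fully open); "grip_force": force on a finger pad.
Only numpy, scipy, OpenCV 4.12 (cv2) and the standard library are available. Lean on these libraries where they do the work, as an engineer would, in place of code of your own. Each camera call takes 0.05 s, during which the arm holds its last target. There are 200 camera calls.

## Working session

There is one attempt and no reset: what is moved stays moved. The work goes in short steps, each a Python script; the robot and the scene stay as the last script left them, time stands still between calls to the robot, and variables do not carry over. Pictures are saved under pics/ and viewed, at most 10 in all, crops included, and the job is handed in when it is done.

```bash
ls; mkdir -p pics
cat > h.py <<'E'
import numpy as np, cv2
from scipy.spatial.transform import Rotation as Ro
from cell import robot, grip, kin, viewer
def save(n,im): cv2.imwrite('pics/'+n+'.png',im[:,:,::-1])
def world(cam,p,info=None):
    i=info or viewer.camera_info(cam); return np.array(i['R']).T@(np.array(p)-np.array(i['t']))
def proj(info,X):
    p=np.array(info['camera_matrix'])@(np.array(info['R'])@np.array(X)+np.array(info['t'])); return p[:2]/p[2]
E
python3 - <<'E'
from h import *
for c in ['scene','top']:
    save(c,viewer.read_camera(c)); 
    print(c, world(c,[0,0,0]).round())
    for n in ['pack','pack_contacts','stand','dock','mat_top','bay_free','bay_free_floor','steel_mug']:
        print(n,[(world(c,d['at']).round(1).tolist(),round(d['confidence'],2)) for d in viewer.pinpoint(n,c)[:5]])
o=robot.observe();print(o['t'],o['tcp_rot'])
E
```

```text
pics
scene [1525. -254. 1121.]
pack [([571.3, 252.6, 38.5], 0.97), ([591.6, -255.4, 21.3], 0.89), ([598.3, -185.3, 19.9], 0.79), ([543.8, 247.5, 70.2], 0.73)]
pack_contacts [([542.0, 248.0, 73.3], 0.76)]
stand [([660.2, 411.4, 2.4], 0.87), ([573.6, 248.7, -0.7], 0.78), ([419.5, -192.5, 1.8], 0.74), ([766.0, -135.0, -2.6], 0.34)]
dock [([575.6, 249.5, 38.3], 0.85), ([656.9, 416.7, 39.1], 0.68), ([418.7, -190.1, 40.6], 0.64), ([392.9, 468.6, -2.7], 0.16)]
mat_top [([437.3, 23.0, 4.2], 0.58), ([582.9, -336.5, 11.3], 0.19)]
bay_free [([584.3, -335.5, 12.8], 0.61), ([568.8, 251.7, -1.9], 0.2)]
bay_free_floor [([582.8, -332.4, 24.4], 0.58), ([541.2, 248.6, 73.4], 0.48)]
steel_mug [([745.8, 37.6, 4.1], 0.97), ([540.8, 249.0, 73.6], 0.57)]
top [ 342.   12. 1464.]
pack [([595.3, -183.7, 17.6], 0.72), ([575.9, 251.9, 38.1], 0.62)]
pack_contacts [([766.7, -137.7, 1.0], 0.61), ([546.9, 248.9, 68.5], 0.6)]
stand [([574.6, 250.8, 1.2], 0.93), ([662.6, 412.8, -0.7], 0.9), ([416.8, -187.8, -0.2], 0.82)]
dock [([660.1, 415.4, 39.8], 0.97), ([420.2, -193.4, 36.7], 0.84), ([575.2, 251.5, 36.4], 0.61)]
mat_top [([443.7, 23.1, 4.0], 0.57)]
bay_free [([585.5, -336.1, 12.0], 0.72)]
bay_free_floor [([574.2, 248.8, 1.6], 0.33)]
steel_mug [([746.4, 43.8, -2.2], 0.75)]
0.9 [3.88275565e-01 3.11744876e+00 1.01843037e-04]
```

View pics/scene.png

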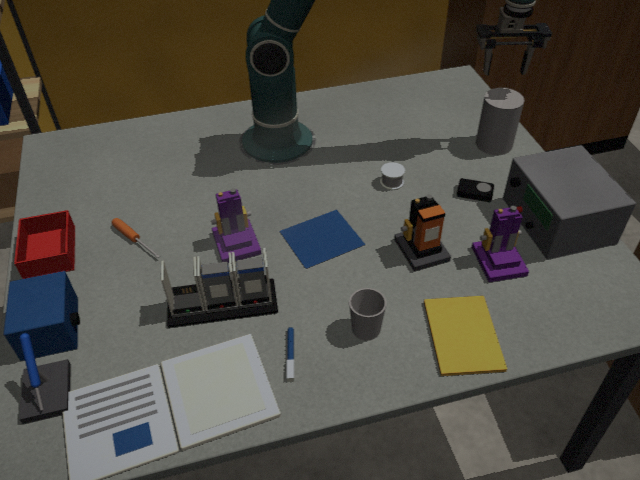

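View pics/top.png

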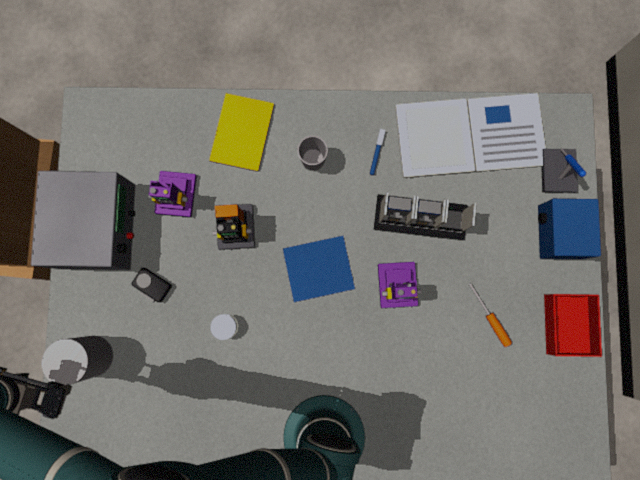

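```bash
cat >> h.py <<'E'
def down(yaw): # tool x at yaw, z down
    return (Ro.from_euler('z',yaw,degrees=True)*Ro.from_rotvec([np.pi,0,0])).as_rotvec()
def pins(names,c='wrist',k=3):
    for n in names: print(n,[(world(c,d['at']).round(1).tolist(),round(d['confidence'],2)) for d in viewer.pinpoint(n,c)[:k]])
E
python3 - <<'E'
from h import *
o=robot.observe(); R=Ro.from_rotvec(o['tcp_rot'])
i=viewer.camera_info('wrist'); print('cam in tool',R.inv().apply(world('wrist',[0,0,0])-o['tcp_pos']).round(1), (np.array(i['R'])@R.as_matrix()).round(2).tolist(),i['camera_matrix'])
for p,y in [((575,250,106),4),((440,23,69),-5),((440,23,69),-95),((584,-335,230),-95)]:
    for a in (0,180):
        q=kin.ik(p,down(y+a)); print(p,y+a,None if q is None else np.round(q,2))
E
```

```text
cam in tool [  79.5   -0.3 -169.8] [[0.0, 1.0, -0.0], [-0.96, 0.0, -0.28], [-0.28, 0.0, 0.96]] [[398.86194409   0.         320.91065657]
 [  0.         398.86194409 235.36870461]
 [  0.           0.           1.        ]]
(575, 250, 106) 4 [-0.92  0.62  0.63  1.78 -0.45  0.89 -1.59]
(575, 250, 106) 184 [-0.56  0.55  0.13  1.75 -0.09  0.84  1.25]
(440, 23, 69) -5 [-0.93  0.53  0.99  2.25 -0.71  0.71 -1.09]
(440, 23, 69) 175 [-0.42  0.36  0.34  2.23 -0.22  0.58  1.56]
(440, 23, 69) -95 [ 0.76  0.66 -1.11  2.16  0.83  0.84  2.18]
(440, 23, 69) 85 [-0.58  0.39  0.54  2.24 -0.35  0.6   0.13]
(584, -335, 230) -95 [-0.29  0.87  1.34  1.58 -0.86  1.39 -2.1 ]
(584, -335, 230) 85 [ 0.01  0.56  0.68  1.56 -0.37  1.16  0.68]
```

Run:
```python
from h import *
robot.movep([575,250,300],down(184)); print(robot.observe()['t'])
save('w1',viewer.read_camera('wrist'))
pins(['pack','stand','dock','pack_contacts'])
print(robot.observe()['t'])
```

```text
2.95
pack [([571.4, 248.9, 38.1], 0.61)]
stand [([657.3, 418.2, -1.2], 0.86), ([573.7, 250.2, -1.6], 0.57)]
dock [([655.3, 420.2, 36.4], 0.82)]
pack_contacts [([540.8, 253.5, 73.1], 0.64), ([572.6, 252.0, -2.5], 0.58)]
3.2
```

View pics/w1.png

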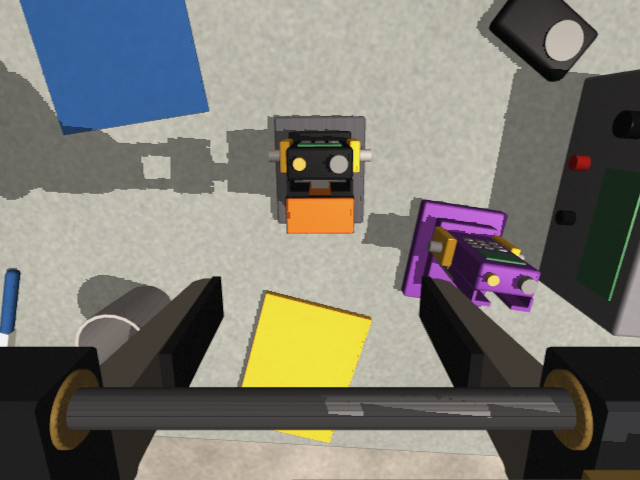

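```bash
cat >> h.py <<'E'
def unproj(info,uv,z):
    K=np.array(info['camera_matrix']);R=np.array(info['R']);t=np.array(info['t'])
    d=R.T@np.linalg.inv(K)@np.array([*uv,1.]); c=-R.T@t; return c+d*(z-c[2])/d[2]
E
python3 - <<'E'
from h import *
i=viewer.camera_info('wrist')
im=viewer.read_camera('wrist'); 
hsv=cv2.cvtColor(im,cv2.COLOR_RGB2HSV); m=cv2.inRange(hsv,(6,150,150),(18,255,255)); m[:180]=0; m[250:]=0; m[:,:260]=0; m[:,380:]=0
r=cv2.minAreaRect(cv2.findNonZero(cv2.morphologyEx(m,cv2.MORPH_OPEN,np.ones((5,5)))));b=cv2.boxPoints(r); W=np.array([unproj(i,p,150) for p in b]); print(b.round().tolist(),W.round(1).tolist(),W.mean(0))
for a,c in zip(W,np.roll(W,-1,0)): d=c-a; print(np.hypot(*d[:2]).round(1),np.degrees(np.arctan2(d[1],d[0])).round(1))
B=np.array([unproj(i,p,20) for p in [(275,117),(365,117),(365,222),(275,222)]]);print(B.round(1).tolist())
# mat: blue from this and top view
t=viewer.camera_info('top'); ti=cv2.imread('pics/top.png'); h=cv2.cvtColor(ti,cv2.COLOR_BGR2HSV); m=cv2.inRange(h,(100,120,60),(125,255,255)); m[:,:270]=0;m[:,365:]=0;m[:225]=0;m[310:]=0
b=cv2.boxPoints(cv2.minAreaRect(cv2.findNonZero(m)));print('mat',[unproj(t,p,3).round(1).tolist() for p in b])
E
```

```text
[[288.0, 232.0], [288.0, 198.0], [354.0, 198.0], [354.0, 232.0]] [[587.1, 224.6, 150.0], [558.4, 223.2, 150.0], [554.6, 276.7, 150.0], [583.2, 279.4, 150.0]] [570.83015956 250.99786936 150.        ]
28.7 -177.2
53.6 94.1
28.7 5.4
55.0 -85.9
[[496.4, 196.1, 20.0], [489.4, 293.1, 20.0], [606.0, 305.1, 20.0], [613.4, 200.7, 20.0]]
mat [[494.3, 120.5, 3.0], [533.5, -44.3, 3.0], [389.6, -77.3, 3.0], [351.4, 85.7, 3.0]]
```

Run:
```python
from h import *
def st(s): o=robot.observe(); print(s,round(o['t'],2),np.round(o['tcp_pos'],1),'F',np.round(o['contact_force'],1),'T',np.round(o['wrist_torque'],2),round(o['grip_width']*92,1),round(o['grip_force'],1))
P=np.array([572,251.])
robot.movep([*P,190],down(184)); robot.servo_line([*P,106],feed=150); st('down')
grip(0.45,60); grip(0.3,60); st('grip')
robot.servo_line([*P,112],feed=40); st('up6')
robot.servo_line([*P,126],feed=50); st('up20')
save('w2',viewer.read_camera('wrist'))
```

```text
down 4.47 [573.1 251.5 107.5] F [-1.2  0.   0.4] T [0.02 0.01 0.01] 91.7 0.0
grip 5.33 [572.1 250.8 106.2] F [-0.1 -0.5  2.9] T [-0.16  0.14 -0.04] 55.7 59.9
up6 5.62 [571.1 250.7 111.1] F [-0.1 -0.6 -7.4] T [-0.18 -0.13 -0.01] 55.7 59.9
up20 6.06 [572.5 251.1 126.9] F [-0.4 -1.4 -2.5] T [-0.2  -0.05 -0.03] 55.7 59.9
```

View pics/w2.png

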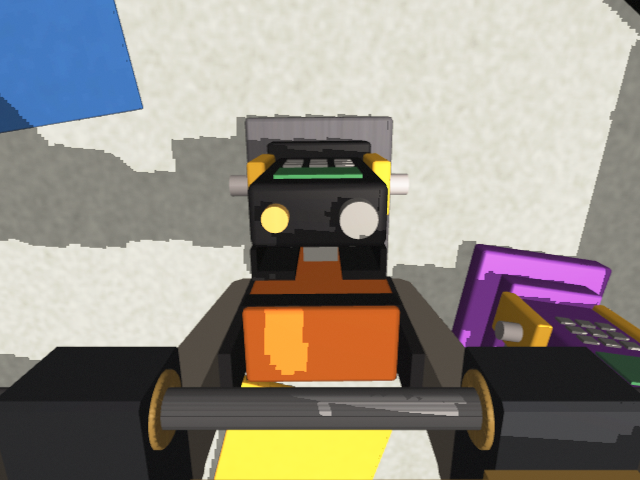

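```bash
cat >> h.py <<'E'
def st(s): o=robot.observe(); print(s,round(o['t'],2),np.round(o['tcp_pos'],1),'F',np.round(o['contact_force'],1),'T',np.round(o['wrist_torque'],2),round(o['grip_width']*92,1),round(o['grip_force'],1)); return o
E
python3 - <<'E'
from h import *
P=[572,251.]; M=[450,20.]
robot.servo_line([*P,245],feed=150); st('up')
robot.movep([*M,150],down(175)); st('mat')
robot.servo_line([*M,74],feed=100); 
save('w3',viewer.read_camera('wrist'));f0=st('near')['contact_force'][2]
z=73
while z>64:
    robot.servo_line([*M,z],feed=30); f=robot.observe()['contact_force'][2]
    if f-f0>4: break
    z-=1
st('touch'); print(z)
pins(['pack'],'scene') if viewer.read_camera('scene') is not None else 0
E
```

```text
up 7.05 [571.3 250.8 243.9] F [ 0.2 -0.4 -2.9] T [ 0.04 -0.05 -0.02] 56.1 59.9
mat 8.12 [451.5  21.1 150.5] F [ 0.4  0.5 -2.5] T [ 0.02 -0.02  0.06] 55.8 59.9
near 9.08 [450.7  20.1  74.6] F [ 0.3 -0.4 -3.5] T [ 0.01 -0.01 -0.02] 55.7 59.9
touch 10.58 [450.4  20.   69.1] F [-2.4 -1.1 11.5] T [0.02 0.92 0.02] 55.9 59.9
68
pack [([590.8, -258.0, 20.7], 0.97), ([597.2, -187.0, 17.1], 0.85), ([449.4, 19.4, 4.1], 0.56)]
```

View pics/w3.png

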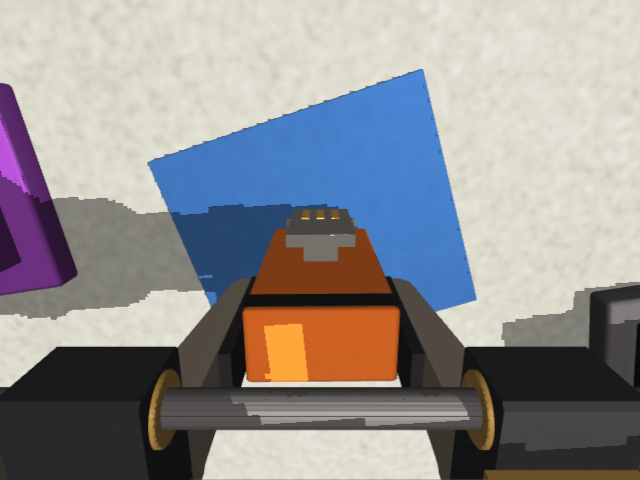

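Run:
```python
from h import *
M=[450,20.]
robot.servo_line([*M,69],feed=30)
grip(0.68,10); grip(1.0); robot.servo_line([*M,230],feed=200); st('rel')
B=[585,-290.]
robot.movep([*B,330],down(85)); robot.hold(.3); st('bay'); i=viewer.camera_info('wrist'); im=viewer.read_camera('wrist'); save('w4',im)
np.savez('w4',R=i['R'],t=i['t'],camera_matrix=i['camera_matrix'])
pins(['bay_free','bay_free_floor','pack_a','pack_b'])
robot.movep([450,20,230],down(85)); robot.hold(.2); st('back'); i=viewer.camera_info('wrist'); save('w5',viewer.read_camera('wrist'))
np.savez('w5',R=i['R'],t=i['t'],camera_matrix=i['camera_matrix'])
pins(['pack','pack_contacts'])
```

```text
rel 12.81 [449.2  20.  229.1] F [ 0.  -0.4 -0.7] T [ 0.04  0.06 -0.07] 91.7 0.0
bay 14.43 [ 585.1 -289.3  330.1] F [ 0.7 -0.2  0.4] T [-0.03  0.07  0.03] 91.9 0.0
bay_free [([582.0, -332.1, 12.0], 0.84)]
bay_free_floor [([581.1, -332.8, 21.6], 0.7)]
pack_a [([596.3, -185.8, 22.6], 0.95), ([589.8, -263.1, 19.0], 0.81)]
pack_b [([596.3, -185.9, 22.5], 0.95), ([589.8, -263.2, 19.0], 0.81)]
back 16.21 [450.6  19.1 230.2] F [ 0.4 -1.1  0.1] T [-0.1   0.09 -0.05] 91.7 0.0
pack [([449.5, 21.2, -0.3], 0.77)]
pack_contacts [([419.3, 26.3, 34.7], 0.69)]
```

View pics/w4.png

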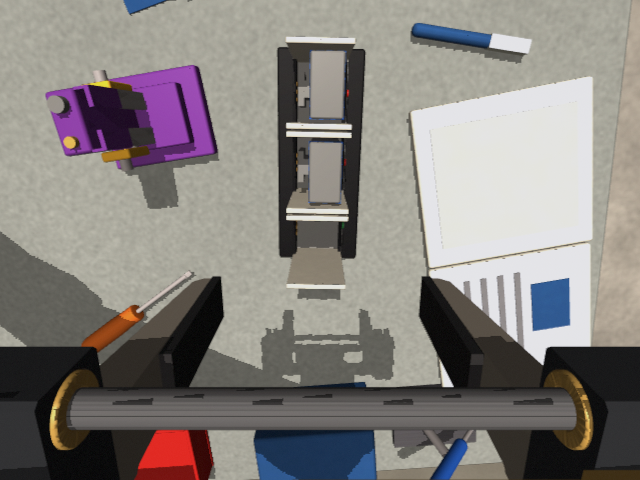

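View pics/w5.png

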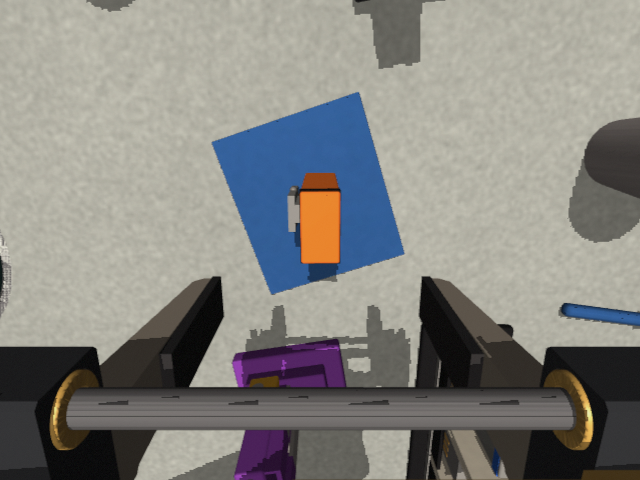

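Run:
```python
from h import *
i=np.load('w4.npz'); 
im=cv2.imread('pics/w4.png'); save('crop',cv2.resize(im[195:300,265:370][:,:,::-1],None,fx=5,fy=5,interpolation=cv2.INTER_NEAREST))
for n,p,z in [('cheek up L',(288,217),138),('up R',(348,218),138),('lo L',(288,285),138),('lo R',(344,288),138),('far top L',(287,39),138),('far top R',(354,41),138),
  ]: print(n,unproj(i,p,z).round(1))
w=np.load('w5.npz'); im=cv2.imread('pics/w5.png'); h=cv2.cvtColor(im,cv2.COLOR_BGR2HSV); m=cv2.inRange(h,(6,150,215),(18,255,255)); m[:180]=0;m[275:]=0;m[:,:280]=0;m[:,360:]=0
b=cv2.boxPoints(cv2.minAreaRect(cv2.findNonZero(cv2.morphologyEx(m,cv2.MORPH_OPEN,np.ones((3,3))))));print(b.round(1).tolist())
W=np.array([unproj(w,p,113) for p in b]);print(W.round(1).tolist(),W.mean(0).round(1))
```

```text
cheek up L [ 553.3 -294.5  138. ]
up R [ 609.  -300.2  138. ]
lo L [ 545.9 -362.5  138. ]
lo R [ 600.4 -370.3  138. ]
far top L [ 568.8 -144.1  138. ]
far top R [ 623.9 -150.3  138. ]
[[301.0, 192.0], [338.0, 192.0], [338.0, 262.0], [301.0, 262.0]]
[[438.3, 48.9, 113.0], [465.0, 46.5, 113.0], [460.9, -7.3, 113.0], [432.8, -4.8, 113.0]] [449.2  20.9 113. ]
```

View pics/crop.png

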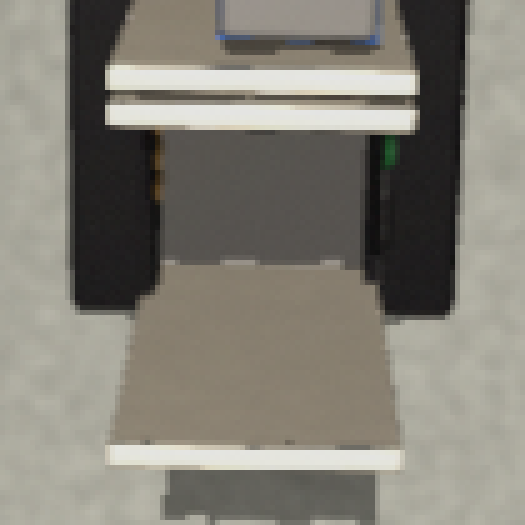

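Run:
```python
from h import *
i=np.load('w4.npz')
u=lambda x,y,z: unproj(i,(265+x/5-.5,195+y/5-.5),z)[:2]
uL,uR,lL,lR=[u(*p,138) for p in [(106,128),(418,133),(107,443),(403,450)]]
print('inner',uL,uR,lL,lR); print('gap',np.hypot(*(uL-lL)),'ctr',(uL+uR+lL+lR)/4)
for d in (uR-uL,lR-lL): print('yaw',np.degrees(np.arctan2(d[1],d[0])),np.hypot(*d))
a=u(161,200,22);b=u(153,200,47);c=u(364,200,22);d=u(372,200,34); print('wall',a,b,'lip',c,d)
for n,(x,y) in {'pin':(582,-333)}.items():
    pass
# bay-frame x of features about (582,-333)
yw=np.radians(-6); ex=np.array([np.cos(yw),np.sin(yw)]); ey=np.array([-ex[1],ex[0]]); o=np.array([582,-333.])
for n,p in dict(a=a,b=b,c=c,d=d,uL=uL,uR=uR,lL=lL,lR=lR,A=np.array([596.3,-185.8]),B=np.array([589.8,-263.1])).items(): print(n,((p-o)@ex).round(1),((p-o)@ey).round(1))
```

```text
inner [ 550.86289824 -297.22564112] [ 608.86716676 -303.13934484] [ 544.11473361 -360.31309708] [ 601.70543382 -366.7061086 ]
gap 63.447338999803776 ctr [ 576.38755811 -331.84604791]
yaw -5.821356983925928 58.30494882750127
yaw -6.334339259508438 57.94445053189342
wall [ 549.5208799  -344.47654111] [ 549.82645796 -337.32044618] lip [ 599.93316236 -348.77645008] [ 601.65439238 -345.47582577]
a -31.1 -14.8
b -31.5 -7.7
c 19.5 -13.8
d 20.9 -10.4
uL -34.7 32.3
uR 23.6 32.5
lL -34.8 -31.1
lR 23.1 -31.5
A -1.2 147.9
B 0.5 70.3
```

Run:
```python
from h import *
G=[449.6,20.4]; B=[583,-332.5]
robot.movep([*G,150],down(85)); robot.servo_line([*G,72],feed=100); robot.hold(.15); st('dn')
grip(0.45,15); grip(0.2,45); st('grip')
robot.servo_line([*G,260],feed=150); st('up')
robot.movep([*B,260],down(84)); robot.servo_line([*B,232],feed=60); robot.hold(.3); o=st('hover')
i=viewer.camera_info('wrist');save('w6',viewer.read_camera('wrist')); np.savez('w6',R=i['R'],t=i['t'],camera_matrix=i['camera_matrix'])
```

```text
dn 17.86 [450.1  20.5  72.6] F [0.8 0.7 0.1] T [-0.07  0.06  0.05] 92.1 0.0
grip 19.04 [449.6  20.4  72. ] F [ 0.4 -0.1 -1.4] T [-0.08 -0.    0.02] 29.8 45.0
up 20.44 [449.   20.3 259.2] F [ 0.3 -0.8 -3.3] T [-0.09  0.12  0.01] 29.7 45.0
hover 22.77 [ 583.1 -332.7  232.3] F [-0.6  0.3 -3.1] T [-0.1   0.04  0.05] 29.8 45.0
```

View pics/w6.png

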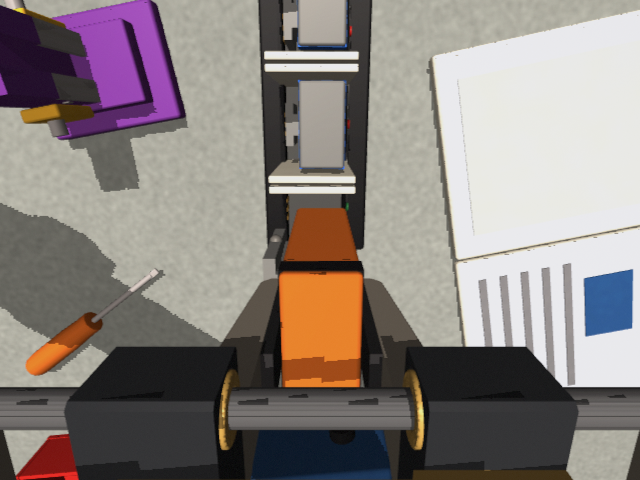

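Run:
```python
from h import *
i=np.load('w6.npz'); yw=np.radians(-6); ex=np.array([np.cos(yw),np.sin(yw)]); ey=np.array([-ex[1],ex[0]]); o=np.array([583,-332.5])
for n,p,z in [('bot far L',(298,209),163),('bot far R',(348,209),163),('top far L',(280,272),273),('top far R',(362,272),273),('cheek L',(269.5,193),138),('cheek R',(355.5,192.5),138)]:
    q=unproj(i,p,z)[:2]-o; print(n,(q@ex).round(1),(q@ey).round(1))
```

```text
bot far L -14.5 26.3
bot far R 16.2 26.4
top far L -14.6 28.1
top far R 13.8 28.2
cheek L -34.8 31.8
cheek R 22.7 32.2
```

Run:
```python
from h import *
B=[583,-332.5]; z=215
f0=robot.observe()['contact_force']
while True:
    robot.servo_line([*B,z],feed=60); f=robot.observe()['contact_force']; d=f-f0
    if z<215 and (abs(d[2])>6 or np.hypot(*d[:2])>8): break
    if z<=88: break
    z = z-15 if z>110 else (96 if z>96 else z-1)
st('stop'); print(z)
```

```text
stop 27.93 [ 583.2 -332.7   91. ] F [-2.3  1.9  5.6] T [ 0.34  0.66 -0.03] 29.7 45.0
90
```

Run:
```python
from h import *
B=[583,-332.5]
robot.servo_line([*B,91],feed=30); st('pre'); grip(0.4,10); st('rel'); grip(0.9); robot.servo_line([*B,240],feed=150)
robot.movep([583,-280,330],down(85)); robot.hold(.3); st('away')
i=viewer.camera_info('wrist');save('w7',viewer.read_camera('wrist')); pins(['pack','pack_contacts','pack_a'],k=4)
viewer.read_camera('scene'); pins(['pack'],'scene',4)
yw=np.radians(-6); ex=np.array([np.cos(yw),np.sin(yw),0]); ey=np.array([-ex[1],ex[0],0]); o=np.array([583,-332.5,132])
for z in (132,140): print(z,[proj(i,o+[0,0,z-132]+a*15*ex+b*28*ey).round().tolist() for a,b in [(-1,1),(1,1),(1,-1),(-1,-1)]])
```

```text
pre 28.18 [ 583.1 -332.6   91.1] F [0.9 0.2 0.1] T [0.05 0.13 0.  ] 30.2 45.0
rel 28.5 [ 583.  -332.6   91. ] F [0.5 0.5 0. ] T [-0.12  0.06  0.05] 36.8 0.0
away 31.25 [ 582.4 -280.4  328.8] F [-1.   0.   0.1] T [-0.12  0.06 -0.  ] 82.9 0.0
pack [([597.0, -178.7, 22.7], 0.85), ([591.0, -259.6, 20.9], 0.81), ([580.9, -331.8, 20.5], 0.79)]
pack_contacts [([552.5, -326.1, 58.9], 0.69)]
pack_a [([597.4, -178.6, 23.1], 0.85), ([591.3, -259.5, 21.2], 0.81), ([581.3, -331.7, 20.9], 0.79)]
pack [([586.4, -257.1, 22.7], 0.87), ([581.3, -331.2, 21.5], 0.84), ([597.8, -183.5, 20.1], 0.7)]
132 [[312.0, 232.0], [344.0, 232.0], [342.0, 287.0], [312.0, 286.0]]
140 [[312.0, 234.0], [344.0, 235.0], [342.0, 290.0], [311.0, 289.0]]
```

View pics/w7.png

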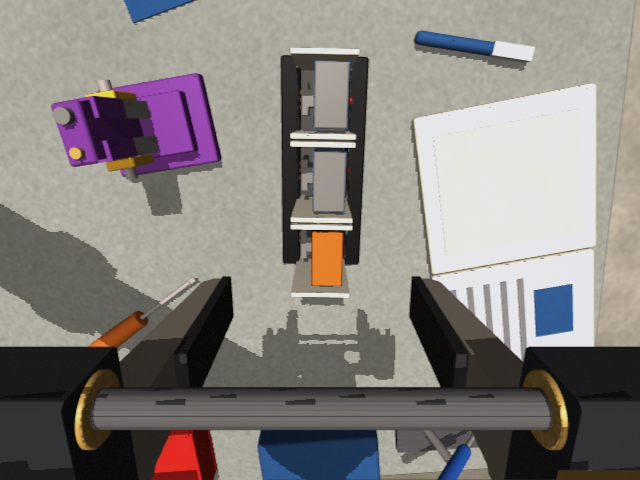

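The orange pack's top spans (312,232) to (342,287). That matches the projection for a pack fully home, and it stands upright between the cheeks like its neighbours.

```bash
python3 -c "
from cell import robot
print(robot.job_done())"
```

```text
the job is handed in; nothing more can be done
None
```

The orange pack was pulled off the handset, stood upright on the mat and regripped on its broad faces, then released upright and fully home in the empty charger bay with its contacts facing the wall; the job was handed in at about 31 s of the 56 s allowed.

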